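# Catch the rolling vial trolley on the transfer rail

### The arm

A 7-joint arm with a two-finger parallel gripper is mounted at the origin on the work surface. World frame = base frame: x ahead of the robot, y to its left, z up, the work surface at z = 0. Lengths are in mm, angles in rad, forces in N, time in s.
With the tool pointing down it reaches from about 350 to 900 mm from the base axis. Payload 8.1 kg.
Tool frame: the origin (TCP) lies midway between the tips of the shut fingers; the grasp point (between the pads) lies 19 mm behind it; z points along the fingers, y is the line along which they close (so a half turn about z gives the same grasp; the last joint's range is limited). The gripper opens to 92 mm and grips with 3 to 60 N. Pads are 19 mm wide; open, the fingers measure 130 mm over their backs; the gripper's body (75 mm by 190 mm) begins 47 mm behind the grasp point.
Start: joints at [-1.321, 0.434, 0.025, 1.573, -0.012, 1.134, -0.075], TCP at [215.982, 586.51, 226.742] pointing down, gripper open.
Joint ranges: [-2.62, 2.62], [-0.44, 2.09], [-1.27, 1.32], [0.08, 2.57], [-1.32, 4.46], [0.12, 2], [-2.74, 2.74]. Speed limits (rad/s): [2.22, 2.22, 3.01, 3.01, 3.14, 3.14, 3.14].

### API

Orientations are given as a unit quaternion [x, y, z, w].
In Python, from rig import * gives the robot as it stands.
- The arm moves only by the tool send_rows, never from a script. Its argument "targets" is a list of rows, each an object with "translation": the shift along the tool's x, y, z in mm, a list of three; "dr": the turn, a rotation vector about the tool's x, y, z in degrees, a list of three. In form: [{"translation": [dx, dy, dz], "dr": [rx, ry, rz]}, ...]. A call has exactly 8 rows; each row shifts and turns the commanded pose from where the row before left it, along the tool's axes as they then stand; what a row does not reach is not made up. A row lasts 1/12 s, in which the tool goes at most 41.7 mm and 7.16 degrees, less where a joint would pass 70% of its speed; a pose out of reach is approached as far as the arm can. A call is refused whole if a number of a shift passes 41.7 or a number of a turn 7.16, either way. A call with a gripper value outside its range is refused whole. "jaw" is the opening, from 0 (shut) to 1 (fully open), set as the call begins (left out, the last holds). The fingers move at their own pace and stop on an object; "force" is the grip in N (left out, the last holds). Time passes only in rows, so rows that do not move let the fingers close, or fill a call up. It gives the time, the measured TCP pose, the force, the opening and the grip force at its end, in the units of the state.
- get_obs(): the state, without advancing time (a new reading comes with each control period).
- camera(name): name is "side" or "top"; returns (picture, depth): 420x560x3 uint8, red, green, blue; 420x560 float32, mm along the optical axis (not along the pixel's ray), 0 where there is no reading.
- camera_params(name): a dict with "mtx" (3x3 intrinsics, pixels), "xyz" and "rotation" of the camera in the world. Camera axes: x right, y down, z forward; pixel columns grow to the right and rows downward; lengths in mm; the calibration is good to about 2 mm. A picture is of the moment at which its call begins. camera_params takes no time and is no camera call.
- close_job(): hands the job in; it is judged then, once.
The state is a dict: "clock": time; "joint_positions": joint angles; "joint_velocities": joint speeds; "tau": joint torques, N m; "eef_pos": TCP position; "ee_rot": TCP orientation; "ft_force": force on the tool from outside, world axes, zero at the start; "ft_torque": the same for the moment, N m; "finger_gap": opening from 0.0 (shut) to 1.0 (fully open); "finger_force": force on a finger pad.
Only numpy, scipy, OpenCV 4.12 (cv2) and the standard library are available. Lean on these libraries where they do the work, as an engineer would, in place of code of your own. Each camera call takes 0.05 s, during which the arm holds its last target. There are 200 camera calls.

### The job

Pull the bolt towards the robot to release the vial trolley and let it roll down the rail untouched until its handle has passed the first post. Then catch it by its handle while it rolls, so gently that the hanging cradle of vials hardly swings (never more than 0.15 rad), and hold it still with the handle past the second post but the trolley clear of the end stop; finish while still gripping the handle. Leave everything else on the bench alone.

Things in the scene. Friction and masses are not known exactly. Their poses are not given: they have to be found in the camera images.
- rail: Fixed inclined aluminium rail 700 mm long, 50 wide, on two grey feet. Origin on the table under its middle; x runs downhill along it (roughly world -y), y across it away from the robot, z up. Running surface 75 mm above the table at the middle, falling 26 mm per m along x; the trolley rolls at y = 0. Black end stop across the low end. Pose varies per run, then stays.
- trolley (a joint): Distance (m) the trolley has rolled downhill from its start at the bolt; end stop at 0.500. Deck 152 x 70 mm, top 32 mm above the running surface, four black wheels, always level. 0.71 kg with cradle (varies 0.8 to 1.3 times). Drag 1.09 N per m/s: from rest it nears 0.165 m/s, time constant 0.65 s (heavy: 0.21 m/s, 0.8 s). It never stops by itself.
- handle (a point): Grip point of the trolley's upright grey handle, a bar 30 mm long (rail x), 20 wide (rail y), on the front (downhill) part of the deck; the point is on its middle line, 16 mm below its top, 78 above the deck. In the rail frame: x = -0.200 + trolley joint, y = 0, z = 0.1915 - 0.026 x joint. Cradle cheeks begin 75 mm uphill of it and end 18 mm lower than its top.
- cradle (a joint): Swing (rad) of the white block with four capped vials hanging on a cross pin between two cheeks on the rear of the trolley; 0 plumb, positive when its bottom swings uphill. Swings freely, period about 0.4 s, little damping: a sudden speed change of 0.1 m/s swings it about 0.15 rad; rolling off alone about 0.05.
- bolt (a joint): Distance (m) the steel cross bolt in front of the trolley is pulled out towards the robot (rail -y): 0 shut, 0.065 fully out; the trolley is free from about 0.042. 1.5 N friction, 8 N per m/s drag, stays where left.
- bolt_tab (a point): Middle of the top edge of the bolt's upright steel tab, to pull it by: a plate 30 mm long (rail x), 10 thick (rail y), reaching 66 mm down. Bolt shut: rail frame x = -0.168, y = -0.100, z = 0.165; moves to -y with the bolt. Free on both sides for 45 mm down from the top; the grey bolt guide is below, on the rail side.
- post1 (a point): Top of the first thin steel post (10 mm thick) on the far side of the rail, 152 mm above the table; the handle's middle is level with it at trolley joint 0.160.
- post2 (a point): Top of the second such post, downhill of the first; the handle's middle is level with it at trolley joint 0.330.
- beaker: Bystander: glass beaker, 70 mm wide, 90 mm high, beyond the rail. Origin at the centre of its underside.
- dish: Bystander: closed glass dish, 94 mm wide, 18 mm high, between robot and rail. Origin at the centre of its underside.
- jar: Bystander: amber jar, 70 mm wide, 100 mm high, beyond the rail. Origin at the centre of its underside.
- tube_rack: Bystander: green tube rack, 100 x 150 mm, 75 mm high, to the robot's right. Origin at the centre of its underside.
- tip_box: Bystander: blue tip box, 85 x 120 mm, 63 mm high, on the right. Origin at the centre of its underside.
- mortar: Bystander: white ceramic mortar, 80 mm wide, 50 mm high, on the left. Origin at the centre of its underside.

How it is judged:
By the outcome, as a careful person would: the job done as asked, in the order asked, and still so for the second after the job is handed in, while the arm keeps its last pose, push and grip.
It also fails if it takes over 32 s, if anything falls off the work surface, if the arm or the gripper's body presses on something with over 40 N, if the wrist force passes 120 N, or if a joint passes its speed limit or range.

## Working session

There is one attempt and no reset: what is moved stays moved. The work goes in short steps, Python scripts to look and compute and a tool call to move; the robot and the scene stay as the last step left them, time stands still between calls to the robot, and variables do not carry over. Pictures are saved under pics/ and viewed, at most 10 in all, crops included, and the job is handed in when it is done.

Besides the shell and the picture viewer there is one more tool, called after "Emit:" as name(argument=value, ...), one argument or row to a line, values as JSON. send_rows: Moves the arm, as the interface text tells. Its arguments: {"type":"object","properties":{"targets":{"type":"array","items":{"type":"object","properties":{"translation":{"type":"array","items":{"type":"number"}},"dr":{"type":"array","items":{"type":"number"}}}}},"jaw":{"type":"number"},"force":{"type":"number"}},"required":["targets"]}

```bash
mkdir -p pics; ls
python3 - <<'E'
from rig import *
import cv2,numpy as np
for n in("top","side"):
    p,d=camera(n); cv2.imwrite(f"pics/{n}0.png",p[:,:,::-1]); np.savez(f"{n}0.npz",p=p,d=d); print(n,camera_params(n))
o=get_obs(); print(o)
E
```

```text
pics
top {'mtx': array([[459.43662587,   0.        , 281.12311842],
       [  0.        , 459.43662587, 212.07671754],
       [  0.        ,   0.        ,   1.        ]]), 'xyz': array([ 353.30133884,  -49.77425134, 1472.50678185]), 'rotation': array([-0.70114053,  0.70920055, -0.05168921,  0.05258112])}
side {'mtx': array([[484.73752666,   0.        , 271.31911651],
       [  0.        , 484.73752666, 209.77702183],
       [  0.        ,   0.        ,   1.        ]]), 'xyz': array([-103.71949082, -654.77405298, 1191.98728853]), 'rotation': array([ 0.85589314, -0.38718478,  0.13346565, -0.31578758])}
{'clock': 0.1, 'joint_positions': array([-1.32060248,  0.43515661,  0.02495607,  1.5739695 , -0.01158373,
        1.13402182, -0.07510591]), 'joint_velocities': array([-0.00096306, -0.00282631, -0.00081033, -0.00167557,  0.00032133,
        0.000128  , -0.00066492]), 'tau': array([ 3.87810229e-03, -6.69132400e+01,  9.88493487e-01, -3.15144861e+01,
       -6.04976923e-02,  3.73188104e-02,  4.32644742e-05]), 'eef_pos': array([215.83997419, 586.0695552 , 226.03536493]), 'ee_rot': array([ 1.75509181e-01,  9.84477542e-01, -7.03061981e-04, -5.63521298e-05]), 'ft_force': array([-0.33973745, -0.14459393, -0.47990779]), 'ft_torque': array([-0.00833333,  0.00642548,  0.02062105]), 'finger_force': 0.0, 'finger_gap': 0.9983936448066215}
```

View pics/top0.png

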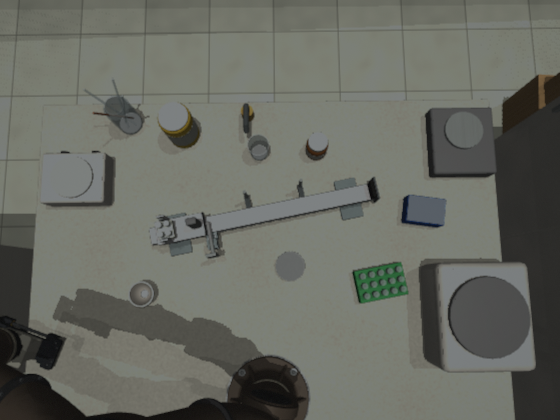

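View pics/side0.png

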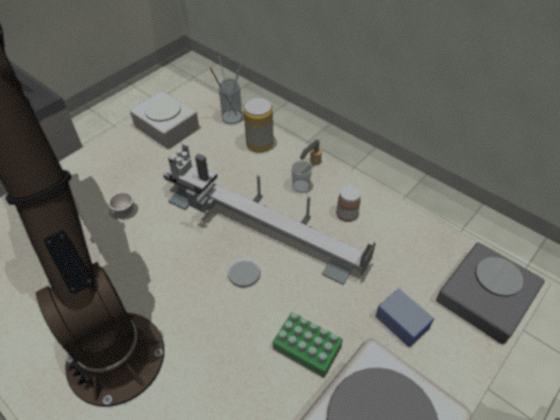

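```bash
cat > h.py <<'E'
import numpy as np,cv2
from scipy.spatial.transform import Rotation as R
from rig import camera_params
def cloud(n,d):
    c=camera_params(n);K=c['mtx'];v,u=np.indices(d.shape)
    P=np.stack([(u-K[0,2])/K[0,0]*d,(v-K[1,2])/K[1,1]*d,d],-1)
    return P@R.from_quat(c['rotation']).as_matrix().T+c['xyz']
E
python3 - <<'E'
from h import *
for n in("top","side"):
    z=np.load(n+"0.npz");d=z['d'];P=cloud(n,d);ok=d>0
    Z=P[...,2]
    tab=ok&(abs(Z)<15); print(n,"table z",np.median(Z[tab]))
    box=ok&(P[...,0]>380)&(P[...,0]<680)&(P[...,1]>-330)&(P[...,1]<340)
    rail=box&(Z>60)&(Z<92)
    # line fit in xy on rail by RANSAC-like cv2.fitLine, several passes
    q=P[rail]
    for k in range(8):
        vx,vy,x0,y0=cv2.fitLine(q[:,:2].astype(np.float32),cv2.DIST_HUBER,0,.01,.01).ravel()
        a=P[rail]; r=(a[:,0]-x0)*vy-(a[:,1]-y0)*vx; q=a[abs(r)<28+10*(7-k)]
    if vy>0: vx,vy=-vx,-vy
    s=(q[:,0]-x0)*vx+(q[:,1]-y0)*vy
    rr=(q[:,0]-x0)*vy-(q[:,1]-y0)*vx
    print("dir",vx,vy,"yaw",np.arctan2(vy,vx),"pt",x0,y0,"s",np.percentile(s,[0,1,99,100]),"r",np.percentile(rr,[1,50,99]),np.polyfit(s,q[:,2],1),len(q))
    # components by height
    for lo,hi in((198,225),(155,172),(140,154),(85,140)):
        m=(box&(Z>lo)&(Z<hi)).astype(np.uint8)
        k,l,st,ce=cv2.connectedComponentsWithStats(m)
        for i in range(1,k):
            if st[i,4]>=3: p=P[l==i]; print(lo,hi,st[i,4],ce[i].round(),p.mean(0).round(1),p.min(0).round(),p.max(0).round())
    c=z['p']
    u0,v0,u1,v1=(140,170,400,280) if n=="top" else (150,130,400,290)
    im=cv2.convertScaleAbs(c[v0:v1,u0:u1,::-1],alpha=1.8); im=cv2.resize(im,None,fx=3,fy=3,interpolation=cv2.INTER_CUBIC)
    cv2.imwrite(f"pics/{n}_c.png",im)
E
```

```text
top table z 0.19838305960229263
dir 0.2012134 -0.97954744 yaw -1.3681998 pt 570.8423 -65.2599 s [-418.35522613 -409.20328491  262.35513359  264.58266593] r [-26.2417384    0.1937117   25.20325979] [-2.23943229e-02  7.23537704e+01] 2848
198 225 77 [191. 221.] [518.7 201.9 206.9] [508. 188. 200.] [531. 218. 216.]
155 172 7 [165. 217.] [536.3 285.6 162.9] [535. 282. 156.] [540. 292. 171.]
155 172 4 [164. 220.] [527.8 286.4 165.7] [525. 283. 161.] [529. 290. 169.]
155 172 13 [169. 224.] [517.7 273.5 165.3] [511. 271. 157.] [525. 278. 172.]
155 172 9 [161. 226.] [511.3 296.  163. ] [506. 293. 157.] [519. 302. 169.]
155 172 8 [197. 225.] [513.  192.2 165.3] [510. 187. 158.] [520. 200. 171.]
155 172 3 [165. 225.] [513.4 281.8 170.3] [510. 280. 168.] [516. 283. 172.]
155 172 3 [191. 227.] [507.7 209.9 162.7] [507. 208. 159.] [508. 212. 167.]
155 172 11 [170. 234.] [489.  268.  165.2] [483. 265. 158.] [496. 274. 172.]
155 172 17 [162. 234.] [488.  291.1 165.7] [479. 282. 156.] [494. 302. 171.]
155 172 6 [168. 241.] [467.8 274.5 162.4] [466. 270. 156.] [470. 282. 172.]
155 172 40 [211. 255.] [
[... 2022 characters left out ...]
] [611.8  57.4 148.8] [606.  53. 141.] [617.  64. 153.]
140 154 29 [191. 197.] [427.8 149.8 147.4] [421. 137. 140.] [437. 169. 154.]
140 154 15 [309. 198.] [ 646.2 -108.6  147.6] [ 640. -113.  140.] [ 654. -103.  152.]
85 140 4 [189. 156.] [542.4 288.  138.5] [540. 286. 136.] [545. 292. 140.]
85 140 962 [195. 182.] [492.7 214.7 113.7] [421. 135.  85.] [562. 339. 140.]
85 140 40 [258. 185.] [612.2  57.6 113.2] [608.  52.  87.] [620.  62. 138.]
85 140 38 [308. 206.] [ 644.1 -109.2  112.9] [ 640. -115.   86.] [ 649. -103.  139.]
85 140 4 [374. 243.] [ 658.4 -329.1  113.8] [ 655. -330.  112.] [ 664. -328.  116.]
85 140 57 [366. 251.] [ 625.5 -325.9  109. ] [ 601. -330.   87.] [ 652. -319.  116.]
```

```bash
cat >> h.py <<'E'
def fitpose():
    from scipy.optimize import least_squares
    res={}
    for n in("top","side"):
        d=np.load(n+"0.npz")['d'];P=cloud(n,d);P=P[(d>0)]
        pts={'top':[(518.7,201.9),(427.2,151.7),(609.5,57.6),(642.5,-108.3)],'side':[(519.8,200.9),(428.6,151.7),(612,57.5),(645.5,-108.8)]}[n]
        def tor(p,q): 
            u=np.array([np.cos(p[0]),np.sin(p[0])]);v=np.array([-u[1],u[0]]);e=np.asarray(q)[...,:2]-p[1:3]
            return e@u,e@v
        p=np.array([-1.369,558.,5.])
        for k in range(6):
            x,y=tor(p,P); m=(x>-100)&(x<330)&(abs(y)<32)&(P[:,2]>60)&(P[:,2]<84)
            Q=P[m]
            def f(q):
                a=[tor(q,t) for t in pts]
                r=[a[0][0]+200,a[0][1],a[1][0]+168,a[1][1]+100,a[2][0]+40,a[3][0]-130,a[2][1]-a[3][1]]
                yy=tor(q,Q)[1]; xs=tor(q,Q)[0]
                b=[ (np.percentile(yy[(xs>l)&(xs<l+100)],3)+np.percentile(yy[(xs>l)&(xs<l+100)],97))/2 for l in(-100,0,100,200)]
                return np.r_[r,b]
            p=least_squares(f,p,loss='soft_l1').x
        res[n]=(p,f(p)); 
    return res
if __name__=="__main__":
    for n,(p,r) in fitpose().items(): print(n,p.round(4),r.round(1))
E
python3 h.py
```

```text
top [ -1.3745 557.6944   6.477 ] [ 0.7 -0.1  0.1  0.3 -0.  -0.9 -0.   0.2 -0.4  0.2 -0.1]
side [ -1.3739 559.0351   6.0722] [ 1.3 -0.4 -0.3  0.6 -0.1 -0.4 -0.3 -0.2  0.1  0.3 -0.4]
```

```bash
cat > t.py <<'E'
from h import *
from rig import *
yaw=-1.3742;o=np.array([558.3,6.3]);u=np.array([np.cos(yaw),np.sin(yaw)]);v=np.array([-u[1],u[0]])
def rail(p): e=np.asarray(p)[...,:2]-o; return np.stack([e@u,e@v,np.asarray(p)[...,2]],-1)
def world(x,y,z): return np.r_[o+x*u+y*v,z]
def show():
    s=get_obs();T=R.from_quat(s['ee_rot']); D=R.from_matrix(np.c_[np.r_[-u,0],np.r_[v,0],[0,0,-1]])
    print(round(s['clock'],3),"rail",rail(s['eef_pos']).round(1),"turn left deg",np.degrees((T.inv()*D).as_rotvec()).round(2),"F",s['ft_force'].round(1),"gap",round(s['finger_gap'],3),round(s['finger_force'],1)); return s,T
E
python3 - <<'E'
from t import *
s,T=show()
w=world(-168,-136,205)-s['eef_pos']
M=sum((T*R.from_euler('z',7.16*k,degrees=True)).as_matrix() for k in range(8))
print(np.linalg.solve(M,w), np.linalg.norm(w), world(-168,-136,205))
E
```

```text
0.1 rail [-635.5 -222.6  226. ] turn left deg [-7.000e-02  5.000e-02  5.852e+01] F [-0.3 -0.1 -0.5] gap 0.998 0.0
[-57.02990028 -24.16151901   2.69685223] 475.9163201853283 [392.10391723 144.49863266 205.        ]
```

Run:
```python
from t import *
s,T=show()
w=(world(-168,-136,205)-s['eef_pos'])/12
for k in range(12): print((T*R.from_euler('z',4.88*k,degrees=True)).inv().apply(w).round(1).tolist())
```

```text
0.1 rail [-635.5 -222.6  226. ] turn left deg [-7.000e-02  5.000e-02  5.852e+01] F [-0.3 -0.1 -0.5] gap 0.998 0.0
[-26.5, -29.5, 1.8]
[-28.9, -27.1, 1.8]
[-31.1, -24.5, 1.8]
[-33.1, -21.8, 1.8]
[-34.8, -18.9, 1.8]
[-36.3, -15.9, 1.8]
[-37.5, -12.7, 1.8]
[-38.5, -9.5, 1.8]
[-39.1, -6.2, 1.8]
[-39.5, -2.8, 1.8]
[-39.6, 0.5, 1.8]
[-39.4, 3.9, 1.8]
```

Emit:
send_rows(
  targets=[
    {"translation": [-26.5, -29.5, 1.8], "dr": [0, 0, 4.88]},
    {"translation": [-28.9, -27.1, 1.8], "dr": [0, 0, 4.88]},
    {"translation": [-31.1, -24.5, 1.8], "dr": [0, 0, 4.88]},
    {"translation": [-33.1, -21.8, 1.8], "dr": [0, 0, 4.88]},
    {"translation": [-34.8, -18.9, 1.8], "dr": [0, 0, 4.88]},
    {"translation": [-36.3, -15.9, 1.8], "dr": [0, 0, 4.88]},
    {"translation": [-37.5, -12.7, 1.8], "dr": [0, 0, 4.88]},
    {"translation": [-38.5, -9.5, 1.8], "dr": [0, 0, 4.88]},
  ],
  jaw=1,
)

```text
clock: 0.77
eef_pos: [333.6, 290.1, 212.1]
ee_rot: [0.496, 0.868, -0.0, -0.0]
ft_force: [0.8, -0.1, -0.2]
finger_gap: 1.001
finger_force: 0.0
```

Emit:
send_rows(
  targets=[
    {"translation": [-39.1, -6.2, 1.8], "dr": [0, 0, 4.88]},
    {"translation": [-39.5, -2.8, 1.8], "dr": [0, 0, 4.88]},
    {"translation": [-39.6, 0.5, 1.8], "dr": [0, 0, 4.88]},
    {"translation": [-39.4, 3.9, 1.8], "dr": [0, 0, 4.88]},
    {"translation": [0, 0, 0], "dr": [0, 0, 0]},
    {"translation": [0, 0, 0], "dr": [0, 0, 0]},
    {"translation": [0, 0, 0], "dr": [0, 0, 0]},
    {"translation": [0, 0, 0], "dr": [0, 0, 0]},
  ],
)

```text
clock: 1.43
eef_pos: [391.8, 146.0, 205.1]
ee_rot: [0.634, 0.774, -0.0, -0.0]
ft_force: [-0.0, 0.1, -0.4]
finger_gap: 1.002
finger_force: 0.0
```

```bash
python3 -c "
from t import *
show()"
```

```text
1.433 rail [-169.6 -136.   205.1] turn left deg [-0.01 -0.01  0.09] F [-0.   0.1 -0.4] gap 1.002 0.0
```

Emit:
send_rows(
  targets=[
    {"translation": [0, 0, 0], "dr": [0, 0, 0]},
    {"translation": [0, 0, 0], "dr": [0, 0, 0]},
    {"translation": [0, 0, 0], "dr": [0, 0, 0]},
    {"translation": [0, 0, 0], "dr": [0, 0, 0]},
    {"translation": [0, 0, 0], "dr": [0, 0, 0]},
    {"translation": [0, 0, 0], "dr": [0, 0, 0]},
    {"translation": [0, 0, 0], "dr": [0, 0, 0]},
    {"translation": [0, 0, 0], "dr": [0, 0, 0]},
  ],
  jaw=0,
  force=10,
)

```text
clock: 2.1
eef_pos: [392.2, 145.0, 205.1]
ee_rot: [0.635, 0.773, 0.0, -0.0]
ft_force: [-0.5, 0.4, -0.9]
finger_gap: 0.468
finger_force: 0.0
```

Emit:
send_rows(
  targets=[
    {"translation": [0, 0, 0], "dr": [0, 0, 0]},
    {"translation": [0, 0, 0], "dr": [0, 0, 0]},
    {"translation": [0, 0, 0], "dr": [0, 0, 0]},
    {"translation": [0, 0, 0], "dr": [0, 0, 0]},
    {"translation": [0, 0, 0], "dr": [0, 0, 0]},
    {"translation": [0, 0, 0], "dr": [0, 0, 0]},
    {"translation": [0, 0, 0], "dr": [0, 0, 0]},
    {"translation": [0, 0, 0], "dr": [0, 0, 0]},
  ],
  jaw=1,
)

```text
clock: 2.77
eef_pos: [392.2, 145.0, 205.1]
ee_rot: [0.635, 0.773, 0.0, 0.0]
ft_force: [-0.5, -0.6, 0.1]
finger_gap: 0.978
finger_force: 0.0
```

Emit:
send_rows(
  targets=[
    {"translation": [0, 3, 5], "dr": [0, 0, 0]},
    {"translation": [0, 3, 9], "dr": [0, 0, 0]},
    {"translation": [0, 3, 9], "dr": [0, 0, 0]},
    {"translation": [0, 3, 9], "dr": [0, 0, 0]},
    {"translation": [0, 3, 10], "dr": [0, 0, 0]},
    {"translation": [0, 3, 10], "dr": [0, 0, 0]},
    {"translation": [0, 3, 10], "dr": [0, 0, 0]},
    {"translation": [0, 3, 10], "dr": [0, 0, 0]},
  ],
  jaw=0.5,
)

```text
clock: 3.43
eef_pos: [415.9, 149.6, 131.9]
ee_rot: [0.635, 0.773, -0.0, -0.0]
ft_force: [-0.1, 0.4, -0.5]
finger_gap: 0.512
finger_force: 0.0
```

```bash
python3 -c "
from t import *
show()"
```

```text
3.433 rail [-168.3 -111.7  131.9] turn left deg [-0.03  0.02 -0.05] F [-0.1  0.4 -0.5] gap 0.512 0.0
```

Emit:
send_rows(
  targets=[
    {"translation": [0, -6, 0], "dr": [0, 0, 0]},
    {"translation": [0, -12, 0], "dr": [0, 0, 0]},
    {"translation": [0, -12, 0], "dr": [0, 0, 0]},
    {"translation": [0, -12, 0], "dr": [0, 0, 0]},
    {"translation": [0, -12, 0], "dr": [0, 0, 0]},
    {"translation": [0, -12, 0], "dr": [0, 0, 0]},
    {"translation": [-6, 4, -25], "dr": [0, 0, 0]},
    {"translation": [-34, 10, -20], "dr": [0, 0, 0]},
  ],
  jaw=0.5,
)

```text
clock: 4.1
eef_pos: [369.5, 103.1, 178.5]
ee_rot: [0.632, 0.775, -0.001, -0.001]
ft_force: [1.7, 1.5, -0.2]
finger_gap: 0.504
finger_force: 0.0
```

```bash
cat > m.py <<'E'
from t import *
import sys
def meas():
    t=get_obs()['clock'];p,d=camera("top");P=cloud("top",d);P=P[d>0];r=rail(P);
    m=(abs(r[:,1])<18)&(r[:,2]>194)&(r[:,2]<218)&(r[:,0]>-230)&(r[:,0]<-15)
    # handle top: cluster
    q=r[m]; return t,(np.percentile(q[:,0],5)+np.percentile(q[:,0],95))/2+200 if len(q) else np.nan,np.ptp(q[:,0]) if len(q) else 0,len(q)
if __name__=="__main__":
    show()
    for k in range(int(sys.argv[1])):
        a=meas(); print(np.round(a,3)); open("log","a").write("%g %g\n"%a[:2])
E
python3 m.py 1
```

```text
4.1 rail [-131.9 -166.3  178.5] turn left deg [-0.16 -0.05  0.36] F [ 1.7  1.5 -0.2] gap 0.504 0.0
[ 4.1   14.596 29.489 79.   ]
```

Emit:
send_rows(
  targets=[
    {"translation": [-26, 25, 0], "dr": [0, 0, 0]},
    {"translation": [-26, 25, 0], "dr": [0, 0, 0]},
    {"translation": [-26, 25, 0], "dr": [0, 0, 0]},
    {"translation": [-26, 25, 1], "dr": [0, 0, 0]},
    {"translation": [-24, 24, 2], "dr": [0, 0, 0]},
    {"translation": [-20, 20, 2], "dr": [0, 0, 0]},
    {"translation": [-14, 14, 2], "dr": [0, 0, 0]},
    {"translation": [-6, 6, 1], "dr": [0, 0, 0]},
  ],
)

```text
clock: 4.82
eef_pos: [567.0, -34.5, 169.8]
ee_rot: [0.636, 0.772, -0.0, 0.0]
ft_force: [0.4, 0.9, 0.8]
finger_gap: 0.5
finger_force: 0.0
```

```bash
python3 m.py 6
```

```text
4.817 rail [ 41.7   0.6 169.8] turn left deg [-0.01  0.06 -0.19] F [0.4 0.9 0.8] gap 0.5 0.0
[ 4.817 96.672 30.096 79.   ]
[  4.867 103.581  29.561  79.   ]
[  4.917 110.995  29.247  77.   ]
[  4.967 118.288  27.813  74.   ]
[  5.017 123.604  26.38   58.   ]
[  5.067 127.643  19.595  36.   ]
```

```bash
cat > n.py <<'E'
from t import *
import sys
from scipy.optimize import least_squares
def edges(d):
    P=cloud("top",d);r=rail(P[d>0])
    m=(abs(r[:,1])<18)&(r[:,2]>194)&(r[:,2]<218)&(r[:,0]>-235)&(r[:,0]<10)
    c=(abs(r[:,1])<50)&(r[:,2]>120)&(r[:,2]<200)&(r[:,0]>-380)&(r[:,0]<-90)
    f=lambda q:np.mean(np.sort(q)[2:10]) if len(q)>10 else np.nan
    return f(r[m,0]),f(r[c,0])
e0=edges(np.load("top0.npz")['d'])
if __name__=="__main__":
    show();rows=[]
    for k in range(int(sys.argv[1])):
        t=get_obs()['clock'];p,d=camera("top");e=edges(d);rows.append((t,e[0]-e0[0],e[1]-e0[1]));print(np.round(rows[-1],3))
        open("log2","a").write("%g %g %g\n"%rows[-1])
    L=np.loadtxt("log")[:5];L[:,1]-=1
    D=[(t,b) for t,a,b in np.loadtxt("log2",ndmin=2) if b==b]
    A=np.vstack([L,np.array(D)]) if D else L
    mod=lambda p,t:165*p[0]*((t-p[1])-.65*p[0]*(1-np.exp(-(t-p[1])/(.65*p[0]))))
    s=least_squares(lambda p:mod(p,A[:,0])-A[:,1],[1.1,3.76],loss='soft_l1').x
    print(s,(mod(s,A[:,0])-A[:,1]).round(1))
    c=get_obs()['clock']
    for t in c+np.arange(0,1.6,1/12): print(round(t,3),mod(s,t).round(1),end='; ')
E
python3 n.py 6
```

```text
5.117 rail [ 38.1  -1.  170.2] turn left deg [-0.03 -0.07  0.03] F [-0.2  0.3 -0.5] gap 0.497 0.0
[  5.117 142.177 141.607]
[  5.167     nan 149.386]
[  5.217     nan 157.24 ]
[  5.267     nan 165.616]
[  5.317     nan 174.199]
[  5.367     nan 182.631]
[1.160937   3.74756486] [-0.  -0.4  0.   0.1  0.4 -0.3 -0.   0.3  0.1 -0.1 -0.1]
5.417 191.0; 5.5 205.3; 5.583 219.8; 5.667 234.4; 5.75 249.2; 5.833 264.1; 5.917 279.1; 6.0 294.2; 6.083 309.4; 6.167 324.7; 6.25 340.1; 6.333 355.5; 6.417 370.9; 6.5 386.5; 6.583 402.0; 6.667 417.6; 6.75 433.3; 6.833 449.0; 6.917 464.7; 7.0 480.4;
```

```bash
python3 n.py 5
```

```text
5.417 rail [ 3.920e+01 -1.000e-01  1.703e+02] turn left deg [ 0.02 -0.02 -0.01] F [-0.3  0.  -0.8] gap 0.497 0.0
[  5.417     nan 190.634]
[  5.467     nan 198.734]
[  5.517     nan 207.401]
[  5.567     nan 216.006]
[5.617   nan   nan]
[1.14833951 3.74380712] [ 0.2 -0.2  0.2  0.2  0.5 -0.4 -0.2  0.1 -0.1 -0.4 -0.5 -0.1  0.3  0.2
  0.3]
5.667 233.7; 5.75 248.3; 5.833 263.1; 5.917 278.0; 6.0 293.0; 6.083 308.0; 6.167 323.2; 6.25 338.4; 6.333 353.6; 6.417 369.0; 6.5 384.3; 6.583 399.8; 6.667 415.2; 6.75 430.7; 6.833 446.2; 6.917 461.8; 7.0 477.4; 7.083 492.9; 7.167 508.6; 7.25 524.2;
```

Emit:
send_rows(
  targets=[
    {"translation": [-9.5, 0, 0.3], "dr": [0, 0, 0]},
    {"translation": [-14.8, 0, 0.4], "dr": [0, 0, 0]},
    {"translation": [-14.9, 0, 0.4], "dr": [0, 0, 0]},
    {"translation": [-15, 0, 0.4], "dr": [0, 0, 0]},
    {"translation": [-15.1, 0, 0.4], "dr": [0, 0, 0]},
    {"translation": [-15.1, 0, 0.4], "dr": [0, 0, 0]},
    {"translation": [-15.2, 0, 0.4], "dr": [0, 0, 0]},
    {"translation": [-15.2, 0, 0.4], "dr": [0, 0, 0]},
  ],
  jaw=0,
  force=10,
)

```text
clock: 6.33
eef_pos: [590.8, -145.9, 167.2]
ee_rot: [0.634, 0.773, 0.001, 0.002]
ft_force: [9.3, 2.3, -4.8]
finger_gap: 0.215
finger_force: 10.0
```

Emit:
send_rows(
  targets=[
    {"translation": [-14.5, 0, 0.4], "dr": [0, 0, 0]},
    {"translation": [-12.7, 0, 0.3], "dr": [0, 0, 0]},
    {"translation": [-10.9, 0, 0.3], "dr": [0, 0, 0]},
    {"translation": [-9, 0, 0.2], "dr": [0, 0, 0]},
    {"translation": [-7.2, 0, 0.2], "dr": [0, 0, 0]},
    {"translation": [-5.3, 0, 0.1], "dr": [0, 0, 0]},
    {"translation": [-3.5, 0, 0.1], "dr": [0, 0, 0]},
    {"translation": [-1.7, 0, 0], "dr": [0, 0, 0]},
  ],
)

```text
clock: 7.0
eef_pos: [603.4, -209.3, 165.5]
ee_rot: [0.634, 0.773, 0.001, 0.002]
ft_force: [8.4, 2.6, -4.3]
finger_gap: 0.216
finger_force: 10.0
```

Emit:
send_rows(
  targets=[
    {"translation": [0, 0, 0], "dr": [0, 0, 0]},
    {"translation": [0, 0, 0], "dr": [0, 0, 0]},
    {"translation": [0, 0, 0], "dr": [0, 0, 0]},
    {"translation": [0, 0, 0], "dr": [0, 0, 0]},
    {"translation": [0, 0, 0], "dr": [0, 0, 0]},
    {"translation": [0, 0, 0], "dr": [0, 0, 0]},
    {"translation": [0, 0, 0], "dr": [0, 0, 0]},
    {"translation": [0, 0, 0], "dr": [0, 0, 0]},
  ],
)

```text
clock: 7.67
eef_pos: [603.2, -208.6, 165.5]
ee_rot: [0.634, 0.773, 0.001, 0.001]
ft_force: [7.7, 2.0, -3.9]
finger_gap: 0.215
finger_force: 10.0
```

Run:
```python
from t import *
show();p,d=camera("side")
u=cv2.resize(p[120:280,150:420,::-1],None,fx=2.9,fy=2.9);cv2.imwrite("pics/s1.png",cv2.convertScaleAbs(u,alpha=1.8))
P=cloud("top",camera("top")[1]);r=rail(P.reshape(-1,3))
m=(abs(r[:,1])<50)&(r[:,2]>120)&(r[:,2]<200)&(r[:,0]>-200)&(r[:,0]<210)
print("cradle rear",np.sort(r[m,0])[2:10].mean()); from n import e0; print(e0)
```

```text
7.667 rail [219.5   2.1 165.5] turn left deg [0.21 0.05 0.02] F [ 7.7  2.  -3.9] gap 0.215 10.0
cradle rear 106.73235600167672
(np.float64(-212.06938165806008), np.float64(-307.35458468582283))
```

View pics/s1.png

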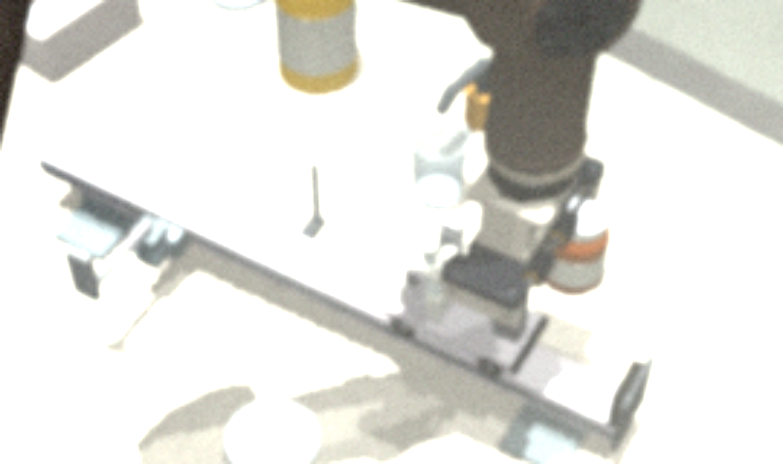

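The picture shows the trolley gripped at its handle (around 510,310), with clear space before the black end stop (630,390). The bolt is out (around 85,270) and the other things in view stand undisturbed.

```bash
python3 -c "
from rig import *
print(close_job())"
```

```text
the job is handed in; nothing more can be done
None
```

The job is handed in: I pulled the bolt, let the trolley roll freely past the first post, then caught it by the handle at matched speed. It is held still at about 0.42 m, past the second post and about 80 mm short of the end stop, at 7.8 s; I did not measure the cradle swing directly.

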